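# Weed out the sticking star wheel of the tube feeder

## Robot

A 6-joint arm with a two-finger parallel gripper is mounted at the origin on the work surface. World frame = base frame: x ahead of the robot, y to its left, z up, the work surface at z = 0. Lengths are in m, angles in rad, forces in N, time in s.
With the tool pointing down it reaches from about 0.35 to 0.85 m from the base axis. Payload 8.1 kg.
Tool frame: the origin (TCP) lies where the fingers leave the gripper's body, on its centre line; the fingertips stand 73 mm ahead of it and the grasp point (between the pads) lies 54 mm ahead of it; z points along the fingers, y is the line along which they close (so a half turn about z gives the same grasp; the last joint's range is limited). The gripper opens to 85 mm and grips with 20 to 120 N. Pads are 22 mm wide; open, the fingers measure 114 mm over their backs; the gripper's body (76 mm by 85 mm) begins 54 mm behind the grasp point. The pads swing forward as they close: fully open they stand 13 mm farther back than shut.
Start: joints at [1.117, 0.13, 1.488, -0, 1.523, -0.085], TCP at [0.216, 0.56, 0.304] pointing down, gripper open.
Joint ranges: [-2.96, 2.96], [-0.89, 2.26], [0.02, 2.5], [-1.34, 4.48], [0, 2.73], [-2.66, 2.66]. Speed limits (rad/s): [2.39, 2.39, 2.79, 3.14, 3.14, 3.14].

## Interface

Orientations are given as a unit quaternion [w, x, y, z].
In Python, from rig import get_state, read_camera, calibration, hand_in gives the robot as it stands.
- The arm moves only by the shell command python3 -m pendant 'ROWS'. ROWS is text: rows parted by semicolons, each of 7 numbers parted by spaces: the opening, from 0 (shut) to 1 (fully open), then the shift along the tool's x, y, z normalised to -1 to 1, where 1 is 500 mm, then the turn, a rotation vector about the tool's x, y, z normalised to -1 to 1, where 1 is 360 degrees. A call has exactly 10 rows; each row is the pose to reach, as a shift and turn from the pose commanded when the call began, along the tool's axes at that moment, turning the shorter way round; what a row does not reach only later rows make up. A row lasts 1/8 s, in which the tool goes at most 62.5 mm and 10.7 degrees, less where a joint would pass 70% of its speed; a pose out of reach is approached as far as the arm can. A call with a number of a shift or a turn outside -1 to 1 is refused whole. A call with a gripper value outside its range is refused whole. The fingers move at their own pace and stop on an object; the grip force is fixed at half the most. Time passes only in rows, so rows that repeat a pose let the fingers close, or fill a call up. It gives the time, the measured TCP pose, the force, the opening and the grip force at its end, in the units of the state.
- get_state(): the state, without advancing time (a new reading comes with each control period).
- read_camera(name): name is "scene" or "top" or "wrist"; returns the picture (480x640x3 uint8, red, green, blue); there is no depth.
- calibration(name): a dict with "mtx" (3x3 intrinsics, pixels), "cam_to_world" (4x4, takes a point from camera to world coordinates); the wrist camera has in their place "hand_eye" (4x4, takes a point from camera to tool coordinates, whose origin is the TCP and whose axes are the flange's). Camera axes: x right, y down, z forward; pixel columns grow to the right and rows downward; lengths in m; the calibration is good to about 2 mm. The wrist camera is an equidistant fisheye: a pixel r from the principal point sees the ray r / f radians off the axis. A picture is of the moment at which its call begins: read the wrist's pose just before it. calibration takes no time and is no camera call.
- hand_in(): hands the job in; it is judged then, once.
The state is a dict: "clock": time; "qpos": joint angles; "dq": joint speeds; "joint_efforts": joint torques, N m; "tool_pos": TCP position; "orientation": TCP orientation; "contact_force": force on the tool from outside, world axes, zero at the start; "ft_torque": the same for the moment, N m; "grip_width": opening from 0.0 (shut) to 1.0 (fully open); "gripper_force": force on a finger pad.
Only numpy, scipy, OpenCV 4.12 (cv2) and the standard library are available. Lean on these libraries where they do the work, as an engineer would, in place of code of your own. Each camera call takes 0.05 s, during which the arm holds its last target. There are 200 camera calls.

## Task

In the grey rack, push the upright arm of each of the three star wheels well over, to find the one wheel that stops dead instead of spinning on. Lift only that cassette out of the rack, set it down upright on the blue mat and let go so you can take it again the other way, then lower it upright to the floor of the red reject bin without dropping it. Leave the two sound cassettes standing in their bays and everything else on the bench where it is.

Things in the scene. Friction and masses are not known exactly. Their poses are not given: they have to be found in the camera images.
- cassette_a: One of three alike cassettes: aluminium box frame with open top, 62 mm long (its x), 58 wide (y), walls 4 thick and 42 high, on a steel base plate 62 (x) by 76 (y), 5 thick; about 0.6 kg. Origin: centre of underside, z up. Grip the frame by its ends (62 mm, closing along x) or sides (58 mm, along y). A star wheel sits in it (see cassette_b). The letter does not tell which sticks.
- cassette_b: Alike to cassette_a. Its slippery blue star wheel turns on an axle along y, 38 mm above the underside, and stands out of the frame's top: four flat arms crosswise, 51 mm over the tips (top 63.5 mm up), 6 mm thick, 42 wide (y); the arm that starts upright has a yellow tip. Push it along x with a fingertip 4 to 8 mm below its top, clear past; deeper may jam. The cassette is loose: over 3 N there may tip it.
- cassette_c: Alike to cassette_a and cassette_b, the same from either end. Origin: centre of underside, z up.
- star_a (a joint): Angle in rad of the star wheel in cassette_a; grows as the wheel's top moves to the cassette's +x; endless; 0 with the yellow arm upright, within 0.2 of it at the start. Once pushed, a sound wheel coasts on for seconds; a sticking one turns only while pushed (1 to 2 N at an arm's tip) and stops dead.
- star_b (a joint): Angle in rad of the star wheel in cassette_b; grows as the wheel's top moves to the cassette's +x; endless; 0 with the yellow arm upright, within 0.2 of it at the start. Once pushed, a sound wheel coasts on for seconds; a sticking one turns only while pushed (1 to 2 N at an arm's tip) and stops dead.
- star_c (a joint): Angle in rad of the star wheel in cassette_c; grows as the wheel's top moves to the cassette's +x; endless; 0 with the yellow arm upright, within 0.2 of it at the start. Once pushed, a sound wheel coasts on for seconds; a sticking one turns only while pushed (1 to 2 N at an arm's tip) and stops dead.
- rack: Grey fixed rack, 82 mm (x) by 271 (y); origin: centre of underside; floor 4 thick. Four walls along x, 60 high, 5 thick, make three bays 84 wide, centres at y -89, 0, +89. A cassette stands in each, its x along the rack's: about 12 mm beside its sides, too little for fingers. Bays are open front and back but for lips 12 high, 4 thick, 35 to 39 mm from the centre line.
- mat: Blue flat mat fixed on the bench, 150 mm (x) by 130 mm (y), 3 mm thick. Origin: centre of the underside.
- bin: Red fixed reject bin, 82 mm (x) by 140 (y); origin: centre of underside; floor 5 thick. Long walls 60 high, 72 apart (along x); end walls 15 high, 130 apart (along y). A cassette fits only with its 62 mm length (its x) along the bin's x, either way round; fingers then have room only at its sides, not at its ends.
- tube_rack: Bystander: beige rack full of capped blood tubes, 110 x 260 mm, 113 mm high; origin under its centre.
- canister: Bystander: round stainless canister, 124 mm across, 143 mm high; origin under its centre.
- wash_bottle: Bystander: white bottle with blue cap, 64 mm across, 160 mm high; origin under its centre.
- specimen_cup: Bystander: clear open cup, 60 mm across, 60 mm high; origin under its centre.
- reagent_jar: Bystander: amber jar with yellow cap, 60 mm across, 90 mm high; origin under its centre.
- screwdriver: Bystander: screwdriver lying on the bench, 190 mm long, handle to its -x.
- glove_carton: Bystander: pale blue-green carton, 100 x 200 mm, 70 mm high; origin under its centre.

How it is judged:
On the way, in this order (a step that is already met when the one before it is completed fails the run):
1. all three star wheels have been turned, the yellow arm at least 0.5 rad off upright, while their cassettes stand in the rack ((value of joint star_a above 0.5 rad or value of joint star_a below -0.5 rad) and (value of joint star_b above 0.5 rad or value of joint star_b below -0.5 rad) and (value of joint star_c above 0.5 rad or value of joint star_c below -0.5 rad) and distance of each of cassette_a, cassette_b, cassette_c from where it was at the start of the episode below 0.02 m), for 0.1 s.
2. the cassette with the sticking wheel stands upright on the blue mat, let go (x of cassette_b in the frame of mat between -0.06 and 0.06 m and y of cassette_b in the frame of mat between -0.055 and 0.055 m and z of cassette_b in the frame of mat below 0.009 m and contact force between cassette_b and the fingers below 0.1 N and angle between cassette_b's own z axis and vertical below 0.1 rad and linear speed of cassette_b below 0.03 m/s), for 0.2 s.
At the end, for the whole second after the job is handed in: The cassette with the sticking wheel stands upright (within 6 degrees) and at rest on the floor of the red bin (underside less than 12 mm above the bin's underside, so within 7 mm of its floor); the two sound cassettes stand upright in their bays, within 20 mm of where they were (x of cassette_b in the frame of bin between -0.012 and 0.012 m and y of cassette_b in the frame of bin between -0.034 and 0.034 m and z of cassette_b in the frame of bin below 0.012 m and angle between each of cassette_b, cassette_a, cassette_c's own z axis and vertical below 0.1 rad and linear speed of cassette_b below 0.03 m/s and distance of each of cassette_a, cassette_c from where it was at the start of the episode below 0.02 m); the robot touches nothing.
It fails at once if a bystander on the bench is pushed more than 30 mm (distance of any of tube_rack, canister, wash_bottle, specimen_cup, reagent_jar, screwdriver, glove_carton from where it was at the start of the episode above 0.03 m).
It fails at once if a sound cassette is taken out of its bay (moved more than 40 mm) (distance of any of cassette_a, cassette_c from where it was at the start of the episode above 0.04 m).
It fails at once if the cassette is dropped into the bin (faster than 0.6 m/s within it) (horizontal distance between cassette_b and bin below 0.04 m and height (world z) of cassette_b below 0.05 m and linear speed of cassette_b above 0.6 m/s).
It also fails if it takes over 72 s, if anything falls off the work surface, if the arm or the gripper's body presses on something with over 40 N, if the wrist force passes 120 N, or if a joint passes its speed limit or range.

## Working session

There is one attempt and no reset: what is moved stays moved. The work goes in short steps, Python scripts to look and compute and a shell command to move; the robot and the scene stay as the last step left them, time stands still between calls to the robot, and variables do not carry over. Pictures are saved under pics/ and viewed, at most 10 in all, crops included, and the job is handed in when it is done.

```bash
mkdir -p pics; ls
python3 - <<'E'
from rig import *
import cv2,numpy as np
s=get_state();print(s)
for n in("scene","top"):
    cv2.imwrite(f"pics/{n}0.png",read_camera(n)[:,:,::-1])
np.set_printoptions(suppress=True,precision=4)
for n in("scene","top","wrist"):print(n,calibration(n))
E
```

```text
pics
{'clock': 0.0, 'qpos': array([ 1.11663210e+00,  1.31153595e-01,  1.48929139e+00,  9.79826337e-06,
        1.52296604e+00, -8.54093996e-02]), 'dq': array([-1.03942307e-03, -1.47180829e-04,  3.93835844e-05, -2.98378402e-06,
        6.78841497e-05,  1.10605779e-04]), 'joint_efforts': array([-2.41259790e-03, -5.69420063e+01, -5.00538468e+01, -6.47102897e-04,
        1.51854067e-02,  5.16394300e-05]), 'tool_pos': array([0.21607378, 0.55930345, 0.30284216]), 'orientation': array([-2.47038705e-04,  1.83334696e-01,  9.83050132e-01, -8.74997068e-04]), 'contact_force': array([-0.20156276, -0.75371226,  0.57919981]), 'ft_torque': array([0.0155658 , 0.02857658, 0.04283377]), 'gripper_force': 0.0, 'grip_width': 1.0038031056889973}
scene {'mtx': array([[545.3603,   0.    , 325.1136],
       [  0.    , 545.3603, 241.9449],
       [  0.    ,   0.    ,   1.    ]]), 'cam_to_world': array([[ 0.1242,  0.7109, -0.6922,  1.5287],
       [ 0.9923, -0.0869,  0.0887, -0.1171],
       [ 0.0029, -0.6979, -0.7162,  1.0989],
       [ 0.    ,  0.    ,  0.    ,  1.    ]])}
top {'mtx': array([[554.1762,   0.    , 319.0511],
       [  0.    , 554.1762, 241.7345],
       [  0.    ,   0.    ,   1.    ]]), 'cam_to_world': array([[ 0.0162, -0.9813,  0.1916,  0.265 ],
       [-0.9998, -0.0135,  0.0152, -0.0014],
       [-0.0123, -0.1918, -0.9814,  1.4802],
       [ 0.    ,  0.    ,  0.    ,  1.    ]])}
wrist {'mtx': array([[371.6483,   0.    , 318.9801],
       [  0.    , 371.6483, 237.408 ],
       [  0.    ,   0.    ,   1.    ]]), 'hand_eye': array([[-0.0007, -0.9565, -0.2916,  0.0747],
       [ 1.    , -0.001 ,  0.0008,  0.001 ],
       [-0.001 , -0.2916,  0.9565, -0.0713],
       [ 0.    ,  0.    ,  0.    ,  1.    ]])}
```

View pics/top0.png

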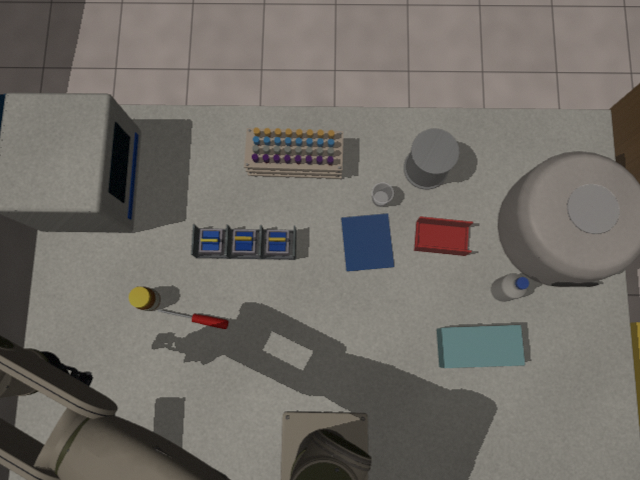

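View pics/scene0.png

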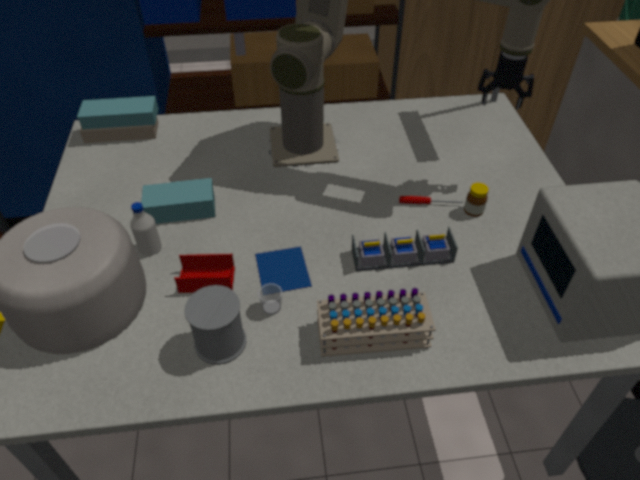

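The top view shows the rack at about (244,242) with yellow tips near (210,240), (244,238), (278,240). The mat is at about (368,242) and the bin at about (444,236). The screwdriver and jar sit toward the robot from the rack, the tube rack beyond it, and the cup at (383,195).

```bash
cat > h.py <<'E'
from rig import *
import cv2,numpy as np
from scipy.spatial.transform import Rotation as R
np.set_printoptions(suppress=True,precision=4)
def px2w(n,uv,z):
    c=calibration(n);K=c["mtx"];T=c["cam_to_world"]
    d=np.c_[np.atleast_2d(uv),np.ones(len(np.atleast_2d(uv)))]@np.linalg.inv(K).T@T[:3,:3].T
    o=T[:3,3];return o+d*((z-o[2])/d[:,2])[:,None]
def rot(s): return R.from_quat(np.roll(s["orientation"],-1))
def wpx(uv,z,s):   # wrist fisheye
    c=calibration("wrist");K=c["mtx"];H=c["hand_eye"];uv=np.atleast_2d(uv).astype(float)
    p=(uv-K[:2,2])/K[0,0];r=np.linalg.norm(p,axis=1)
    d=np.c_[p*(np.sin(r)/r)[:,None],np.cos(r)]@H[:3,:3].T
    Rm=rot(s).as_matrix();d=d@Rm.T;o=Rm@H[:3,3]+s["tool_pos"]
    return o+d*((z-o[2])/d[:,2])[:,None]
def shift(s,target): return rot(s).inv().apply(np.asarray(target)-s["tool_pos"])/0.5
E
python3 - <<'E'
from h import *
im=cv2.imread("pics/top0.png");hsv=cv2.cvtColor(im,cv2.COLOR_BGR2HSV)
def blobs(lo,hi,box,z,amin):
    m=cv2.inRange(hsv,lo,hi);k=np.zeros_like(m);x0,y0,x1,y1=box;k[y0:y1,x0:x1]=m[y0:y1,x0:x1]
    for c in cv2.findContours(k,0,1)[0]:
        if cv2.contourArea(c)<amin: continue
        r=cv2.minAreaRect(c);w=px2w("top",cv2.boxPoints(r),z);print(np.round(r[0],1),"c",px2w("top",r[0],z)[0],"sides",np.linalg.norm(w[1]-w[0]),np.linalg.norm(w[2]-w[1]),"edge dirs deg",np.degrees(np.arctan2(*(w[1]-w[0])[1::-1])))
print("mat");blobs((105,100,60),(125,255,255),(335,205,400,280),.003,300)
print("tips");blobs((20,90,90),(35,255,255),(190,225,300,260),.063,5)
print("bin");blobs((0,120,60),(8,255,255),(405,205,480,260),.03,300)
# rack corners
g=cv2.resize(im[210:275,180:480],None,fx=2.66,fy=2.66,interpolation=cv2.INTER_CUBIC);cv2.imwrite("pics/c1.png",g)
E
```

```text
mat
[367.3 242.1] c [ 0.5542 -0.1093  0.003 ] sides 0.12897935096162072 0.14782208316192555 edge dirs deg -83.37770008347448
tips
[208.5 240. ] c [0.5423 0.3096 0.063 ] sides 0.0393252127339133 0.005333102514791023 edge dirs deg -89.21614746512037
[277. 239.] c [0.5474 0.1305 0.063 ] sides 0.04183119801050782 0.005325162578115831 edge dirs deg -89.21747455407204
[242.5 237.5] c [0.5502 0.2209 0.063 ] sides 0.03930620260630992 0.008004566495090671 edge dirs deg -89.22013154577402
bin
[443.2 235.8] c [ 0.5689 -0.3095  0.03  ] sides 0.09285685051893316 0.15049294178896905 edge dirs deg -6.529621200210464
```

View pics/c1.png

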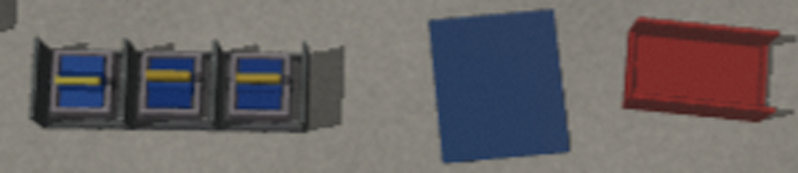

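Tip spacing comes out at 89 and 90 mm and the mat at 129 x 148 mm, both matching the sizes given. The rack centre is near (0.547, 0.220) with yaw about 0. I'll start with the left wheel and work out the first shift.

Run:
```python
from h import *
s=get_state()
for t in ([.495,.3096,.20],):print(shift(s,t))
# turn so that tool x=+y world, z down
T=R.from_matrix(np.array([[0,1,0],[1,0,0],[0,0,-1]]).T)
T=R.from_matrix(np.column_stack([[0,1,0],[1,0,0],[0,0,-1]]))
print((rot(s).inv()*T).as_rotvec()/(2*np.pi))
```

```text
[-0.7003 -0.2645  0.2062]
[-0.0002  0.0001  0.1913]
```

```bash
python3 -m pendant '0 -.1 -.038 .02 0 0 .027;0 -.2 -.076 .04 0 0 .055;0 -.3 -.113 .06 0 0 .082;0 -.4 -.151 .09 0 0 .11;0 -.5 -.19 .12 0 0 .137;0 -.6 -.227 .15 0 0 .165;0 -.7 -.265 .18 0 0 .191;0 -.7 -.265 .206 0 0 .191;0 -.7 -.265 .206 0 0 .191;0 -.7 -.265 .206 0 0 .191'
python3 - <<'E'
from h import *
s=get_state();cv2.imwrite("pics/w1.png",read_camera("wrist")[:,:,::-1])
print(s["clock"],s["tool_pos"],s["qpos"],s["grip_width"],shift(s,[.495,.3096,.1345]))
E
```

```text
clock: 1.35
tool_pos: [0.4942, 0.3109, 0.2012]
orientation: [-0.0, 0.706, 0.709, 0.0]
contact_force: [-0.6, 0.1, -0.2]
grip_width: 0.001
gripper_force: 0.0
1.35 [0.4942 0.3109 0.2012] [0.4737 0.1576 1.6491 0.0003 1.3349 0.4692] 0.0006713948934192654 [-0.0027  0.0017  0.1334]
```

View pics/w1.png

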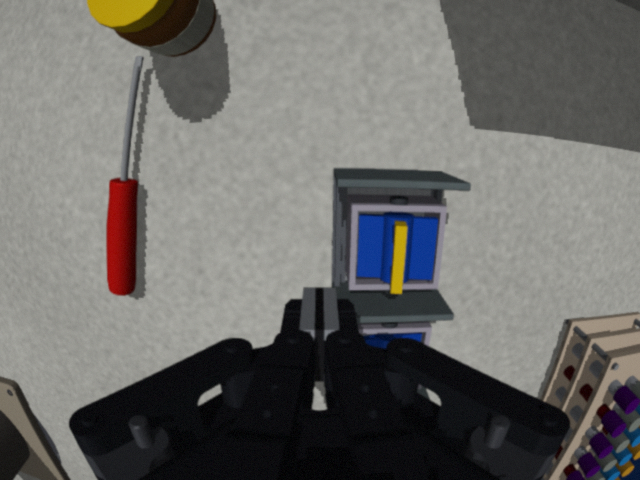

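The wrist view shows the left cassette with its yellow tip from (402,222) to (397,293). Its frame corners are at about (347,204), (445,204), (441,290) and (349,290). The shut fingertips are at about (320,290).

Run:
```python
from h import *
s=get_state()
print(wpx([(402,222),(397,293)],.0675,s));print(wpx([(347,204),(445,204),(441,290),(349,290)],.051,s));print(wpx([(305,292),(336,292)],s["tool_pos"][2]-.073,s))
print(shift(s,[.495,.31,.1345]))
```

```text
[[0.5426 0.3338 0.0675]
 [0.543  0.2885 0.0675]]
[[0.5115 0.3406 0.051 ]
 [0.5742 0.3417 0.051 ]
 [0.5779 0.282  0.051 ]
 [0.5144 0.2831 0.051 ]]
[[0.4886 0.3184 0.1286]
 [0.5019 0.3184 0.1286]]
[-0.0023  0.0012  0.1342]
```

```bash
python3 -m pendant '0 -.002 .001 .07 0 0 0;0 -.002 .001 .134 0 0 0;0 -.002 .001 .134 0 0 0;0 -.002 .03 .134 0 0 0;0 -.002 .06 .134 0 0 0;0 -.002 .09 .134 0 0 0;0 -.002 .12 .134 0 0 0;0 -.002 .15 .134 0 0 0;0 -.002 .18 .134 0 0 0;0 -.002 .21 .134 0 0 0'
python3 - <<'E'
from h import *
a=[];
for i in range(3):
    s=get_state();a.append(read_camera("wrist")[:,:,::-1])
print(s["clock"],s["tool_pos"],s["contact_force"])
for i in range(2): print((np.abs(a[i+1].astype(int)-a[i]).max(2)>30)[150:320,100:480].sum())
cv2.imwrite("pics/w2.png",np.hstack([x[140:400,140:440] for x in (a[0],a[2])]))
print(shift(s,[.495,.2209,.1345]))
E
```

```text
clock: 2.65
tool_pos: [0.6026, 0.3097, 0.1369]
orientation: [0.001, 0.706, 0.708, 0.002]
contact_force: [-0.4, 0.0, 0.8]
grip_width: 0.006
gripper_force: 0.0
2.75 [0.6031 0.3094 0.1368] [-0.0917 -0.5135  0.8124]
5162
3027
[-0.1768 -0.2164  0.0032]
```

View pics/w2.png

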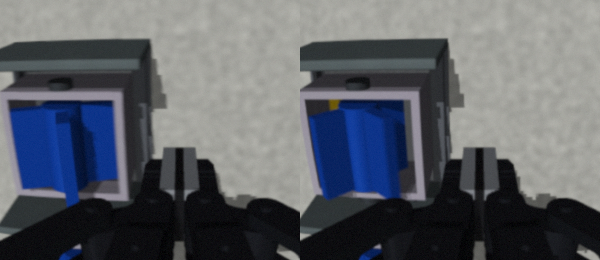

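The left wheel is clearly still turning between frames, so that cassette is sound. Now the middle one.

```bash
python3 -m pendant '0 0 0 -.08 0 0 0;0 -.06 -.07 -.08 0 0 0;0 -.12 -.14 -.08 0 0 0;0 -.177 -.216 -.08 0 0 0;0 -.177 -.216 -.04 0 0 0;0 -.177 -.216 .006 0 0 0;0 -.177 -.216 .006 0 0 0;0 -.177 -.186 .006 0 0 0;0 -.177 -.156 .006 0 0 0;0 -.177 -.156 .006 0 0 0'
python3 -m pendant '0 0 .03 0 0 0 0;0 0 .06 0 0 0 0;0 0 .09 0 0 0 0;0 0 .12 0 0 0 0;0 0 .15 0 0 0 0;0 0 .15 -.06 0 0 0;0 0 .15 -.06 0 0 0;0 0 .15 -.06 0 0 0;0 0 .15 -.06 0 0 0;0 0 .15 -.06 0 0 0'
python3 - <<'E'
from h import *
a=[];
for i in range(3):
    s=get_state();a.append(read_camera("wrist")[:,:,::-1])
print(s["clock"],s["tool_pos"],s["contact_force"])
for i in range(2): print((np.abs(a[i+1].astype(int)-a[i]).max(2)>30)[150:320,100:480].sum())
cv2.imwrite("pics/w3.png",np.hstack([x[40:400,140:540] for x in (a[0],a[2])]))
print(shift(s,[.495,.1305,.134]))
E
```

```text
clock: 4.05
tool_pos: [0.5236, 0.2208, 0.1327]
orientation: [0.001, 0.706, 0.708, 0.001]
contact_force: [-0.2, 0.5, -0.6]
grip_width: 0.003
gripper_force: 0.0
clock: 5.3
tool_pos: [0.5965, 0.2205, 0.16]
orientation: [-0.0, 0.706, 0.708, -0.001]
contact_force: [-0.4, -0.2, -0.2]
grip_width: -0.001
gripper_force: 0.0
5.4 [0.5968 0.2205 0.1603] [ 0.1294 -0.3035  0.2634]
54
96
[-0.1796 -0.2039  0.0529]
```

View pics/w3.png

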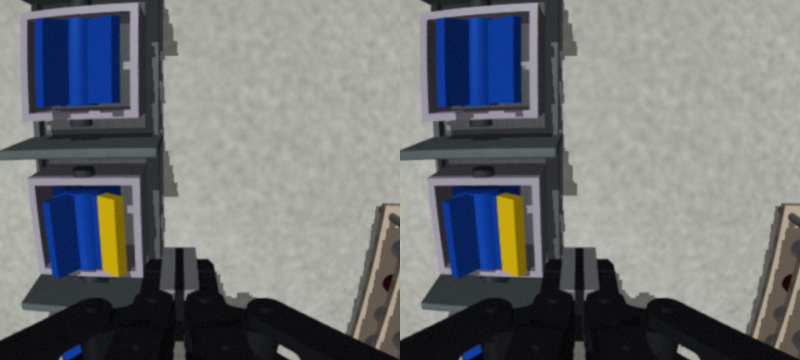

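The middle wheel sits still, yellow arm leaning about 45° to +x, so it appears to stick. Next is the right wheel, to confirm that it spins and to complete step 1.

```bash
python3 -m pendant '0 0 0 -.03 0 0 0;0 -.06 -.07 -.03 0 0 0;0 -.12 -.14 -.03 0 0 0;0 -.18 -.204 -.03 0 0 0;0 -.18 -.204 0 0 0 0;0 -.18 -.204 .053 0 0 0;0 -.18 -.204 .053 0 0 0;0 -.18 -.174 .053 0 0 0;0 -.18 -.144 .053 0 0 0;0 -.18 -.144 .053 0 0 0'
python3 -m pendant '0 0 .03 0 0 0 0;0 0 .06 0 0 0 0;0 0 .09 0 0 0 0;0 0 .12 0 0 0 0;0 0 .15 0 0 0 0;0 0 .15 -.06 0 0 0;0 0 .15 -.1 0 0 0;0 0 .15 -.1 0 0 0;0 0 .15 -.1 0 0 0;0 0 .15 -.1 0 0 0'
python3 - <<'E'
from h import *
a=[];
for i in range(3):
    s=get_state();a.append(read_camera("wrist")[:,:,::-1])
print(s["clock"],s["tool_pos"],s["contact_force"],s["qpos"])
for i in range(2): print((np.abs(a[i+1].astype(int)-a[i]).max(2)>30)[150:320,100:480].sum())
cv2.imwrite("pics/w4.png",np.hstack([x[40:400,140:540] for x in (a[0],a[2])]))
E
```

```text
clock: 6.7
tool_pos: [0.527, 0.1309, 0.1358]
orientation: [0.001, 0.706, 0.708, 0.001]
contact_force: [-0.5, 0.8, 0.3]
grip_width: -0.0
gripper_force: 0.0
clock: 7.95
tool_pos: [0.5995, 0.1305, 0.1831]
orientation: [-0.001, 0.706, 0.708, -0.001]
contact_force: [-0.5, 0.9, -1.3]
grip_width: 0.002
gripper_force: 0.0
8.05 [0.5997 0.1305 0.1833] [0.0276 0.7505 0.3895] [ 0.1308  0.2532  1.5741 -0.      1.3161  0.1289]
1165
958
```

View pics/w4.png

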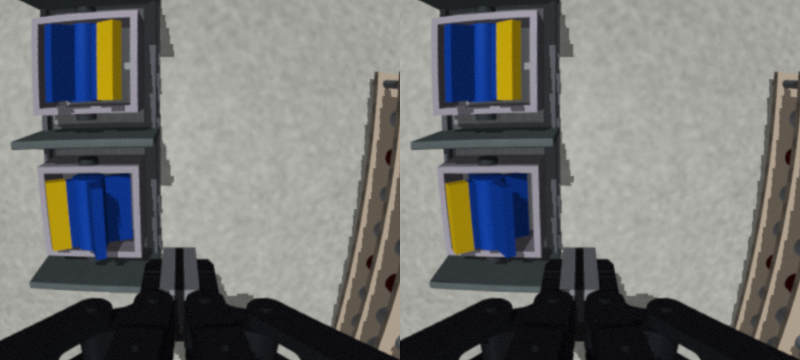

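The right wheel is turning, and the middle one is unchanged with its yellow tip still at (110,60) in the crop, so the middle one is the sticking cassette. Its frame corners in the full image are at about (174,56), (277,50), (281,147) and (177,153).

Run:
```python
from h import *
s=get_state()
w=wpx([(174,56),(277,50),(281,147),(177,153)],.051,s);print(w,w.mean(0),np.linalg.norm(np.diff(w,axis=0),axis=1))
print(shift(s,[w[:,0].mean(),.222,.20]))
```

```text
[[0.5177 0.2511 0.051 ]
 [0.577  0.2497 0.051 ]
 [0.579  0.1956 0.051 ]
 [0.5184 0.1945 0.051 ]] [0.548  0.2227 0.051 ] [0.0593 0.0541 0.0605]
[ 0.1831 -0.1033 -0.0329]
```

```bash
python3 -m pendant '1 0 0 -.04 0 0 0;1 .06 -.035 -.04 0 0 0;1 .12 -.07 -.04 0 0 0;1 .183 -.105 -.04 0 0 0;1 .183 -.105 -.04 0 0 0;1 .183 -.105 0 0 0 0;1 .183 -.105 .05 0 0 0;1 .183 -.105 .1 0 0 0;1 .183 -.105 .1 0 0 0;1 .183 -.105 .1 0 0 0'
python3 - <<'E'
from h import *
s=get_state();cv2.imwrite("pics/w5.png",read_camera("wrist")[:,:,::-1])
print(s["clock"],s["tool_pos"],s["grip_width"],shift(s,[.547,.222,.088]))
E
```

```text
clock: 9.35
tool_pos: [0.5482, 0.2215, 0.1347]
orientation: [0.0, 0.707, 0.707, 0.0]
contact_force: [0.3, 0.1, 0.6]
grip_width: 1.0
gripper_force: 0.0
9.35 [0.5482 0.2215 0.1347] 1.0003412623865404 [ 0.0011 -0.0024  0.0935]
```

View pics/w5.png

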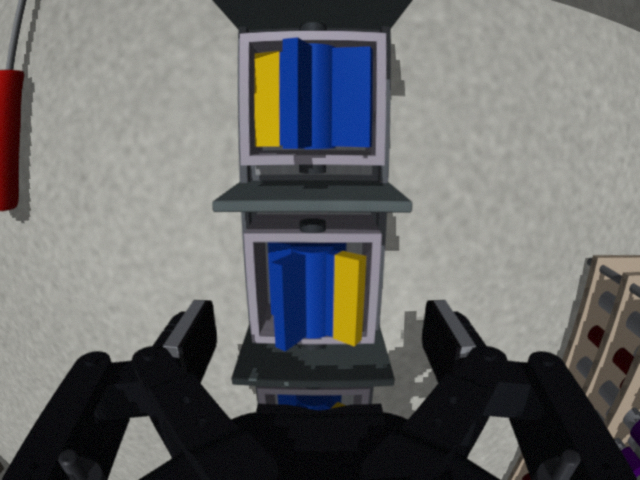

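The frame is centred between the open fingers (frame columns 247 to 381, fingers at 213 and 426). I'll descend and grip.

```bash
python3 -m pendant '1 .001 -.004 .04 0 0 0;1 .001 -.004 .08 0 0 0;1 .001 -.004 .0935 0 0 0;1 .001 -.004 .0935 0 0 0;0 .001 -.004 .0935 0 0 0;0 .001 -.004 .0935 0 0 0;0 .001 -.004 .0935 0 0 0;0 .001 -.004 .0935 0 0 0;0 .001 -.004 .0935 0 0 0;0 .001 -.004 .0935 0 0 0'
python3 - <<'E'
from h import *
s=get_state();print(s["qpos"])
# mat target / angles
im=cv2.imread("pics/top0.png")
E
```

```text
clock: 10.65
tool_pos: [0.5463, 0.2227, 0.0886]
orientation: [0.0, 0.706, 0.708, 0.001]
contact_force: [-0.6, 0.3, 6.4]
grip_width: 0.712
gripper_force: 69.0
[0.3002 0.3066 1.6994 0.0001 1.134  0.2983]
```

```bash
python3 -m pendant '0 0 0 -.02 0 0 0;0 0 0 -.05 0 0 0;0 0 0 -.09 0 0 0;0 0 0 -.13 0 0 0;0 0 0 -.17 0 0 0;0 0 0 -.21 0 0 0;0 -.04 0 -.21 0 0 0;0 -.09 0 -.21 0 0 0;0 -.14 0 -.21 0 0 0;0 -.2 0 -.21 0 0 0'
python3 - <<'E'
from h import *
s=get_state();print(s["qpos"],shift(s,[.55,-.109,.13]),shift(s,[.55,-.109,.088]))
cv2.imwrite("pics/w6.png",read_camera("wrist")[:,:,::-1])
E
```

```text
clock: 11.9
tool_pos: [0.5452, 0.121, 0.1921]
orientation: [-0.0, 0.706, 0.708, -0.001]
contact_force: [0.7, -0.1, -5.3]
grip_width: 0.71
gripper_force: 67.9
[ 0.1267  0.1011  1.7282 -0.0003  1.3136  0.1247] [-0.4599  0.0088  0.1244] [-0.4599  0.0089  0.2084]
```

View pics/w6.png

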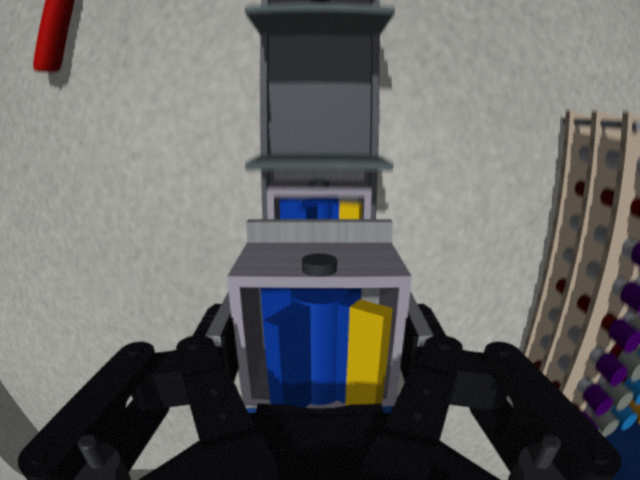

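The cassette is held level and its bay is empty. On to the mat.

```bash
python3 -m pendant '0 -.06 0 0 0 0 0;0 -.13 0 0 0 0 0;0 -.2 .004 0 0 0 0;0 -.27 .006 0 0 0 0;0 -.34 .008 .03 0 0 0;0 -.4 .009 .06 0 0 0;0 -.46 .009 .1 0 0 0;0 -.46 .009 .13 0 0 0;0 -.46 .009 .16 0 0 0;0 -.46 .009 .16 0 0 0'
python3 - <<'E'
from h import *
s=get_state();print(s["qpos"],shift(s,[.55,-.109,.088]))
E
```

```text
clock: 13.2
tool_pos: [0.5495, -0.1065, 0.1108]
orientation: [-0.002, 0.706, 0.708, -0.001]
contact_force: [0.4, 0.6, -5.7]
grip_width: 0.711
gripper_force: 67.5
[-0.2832  0.2048  1.7747  0.0002  1.1656 -0.2859] [-0.005   0.0012  0.0456]
```

```bash
python3 -m pendant '0 0 0 .015 0 0 0;0 0 0 .03 0 0 0;0 0 0 .04 0 0 0;0 0 0 .046 0 0 0;0 0 0 .046 0 0 0;0 0 0 .046 0 0 0;.75 0 0 .046 0 0 0;.85 0 0 .046 0 0 0;1 0 0 .046 0 0 0;1 0 0 .046 0 0 0'
python3 - <<'E'
from h import *
s=get_state();print(s["tool_pos"],shift(s,[.55,-.109,.2]))
E
```

```text
clock: 14.45
tool_pos: [0.551, -0.1075, 0.09]
orientation: [0.0, 0.706, 0.708, 0.0]
contact_force: [-0.7, -0.6, 0.0]
grip_width: 1.002
gripper_force: 0.0
[ 0.551  -0.1075  0.09  ] [-0.0029 -0.0019 -0.2201]
```

```bash
python3 -m pendant '1 0 0 -.05 0 0 0;1 0 0 -.1 0 0 0;1 0 0 -.15 0 0 0;1 0 0 -.2 0 0 .029;1 0 0 -.25 0 0 .058;1 0 0 -.25 0 0 .087;1 0 0 -.25 0 0 .116;1 0 0 -.25 0 0 .145;1 0 0 -.25 0 0 .174;1 0 0 -.25 0 0 .203'
python3 - <<'E'
from h import *
s=get_state();print(s["qpos"],shift(s,[.50,-.309,.25]))
T=R.from_matrix(np.column_stack([[1,0,0],[0,-1,0],[0,0,-1]]))
print((rot(s).inv()*T).as_rotvec()/(2*np.pi))
E
```

```text
clock: 15.7
tool_pos: [0.5508, -0.1075, 0.2147]
orientation: [0.0, 0.989, 0.145, 0.0]
contact_force: [-0.3, 0.2, 0.4]
grip_width: 1.003
gripper_force: 0.0
[-0.2841  0.0855  1.7017 -0.      1.3544  0.9955] [-0.213   0.3569 -0.0706]
[ 0.     -0.      0.0464]
```

```bash
python3 -m pendant '1 -.04 .06 -.02 0 0 .02;1 -.08 .12 -.04 0 0 .046;1 -.12 .18 -.06 0 0 .046;1 -.16 .25 -.07 0 0 .046;1 -.213 .31 -.07 0 0 .046;1 -.213 .357 -.07 0 0 .046;1 -.213 .357 -.07 0 0 .046;1 -.213 .357 -.07 0 0 .046;1 -.213 .357 -.07 0 0 .046;1 -.213 .357 -.07 0 0 .046'
python3 - <<'E'
from h import *
s=get_state();cv2.imwrite("pics/w7.png",read_camera("wrist")[:,:,::-1])
print(s["tool_pos"])
E
```

```text
clock: 16.95
tool_pos: [0.5014, -0.3086, 0.2497]
orientation: [-0.0, 1.0, 0.005, 0.0]
contact_force: [-0.4, 0.4, -0.2]
grip_width: 0.997
gripper_force: 0.0
[ 0.5014 -0.3086  0.2497]
```

View pics/w7.png

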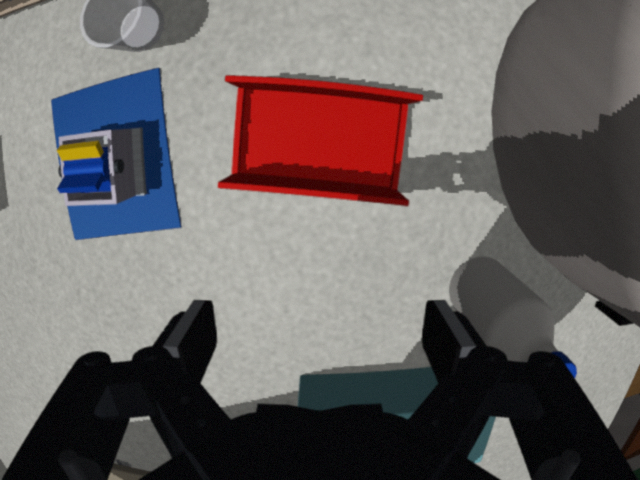

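The wrist view shows the cassette standing upright on the mat at about (90,168). The outer top corners of the bin walls are at about (226,76), (422,96), (408,205) and (220,187).

Run:
```python
from h import *
s=get_state()
def q(p,z):
    w=wpx(p,z,s);e=[w[1]-w[0],w[2]-w[3],w[1]-w[2],w[0]-w[3]]
    print(w[:,:2],"c",w.mean(0),[ (round(np.linalg.norm(v),4),round(np.degrees(np.arctan2(v[1],v[0])),1)) for v in e])
q([(226,76),(422,96),(408,205),(220,187)],.06)
q([(245,87),(399,106),(391,188),(239,172)],.005)  # floor-ish
q([(60,136),(112,131),(117,204),(68,205)],.05)
im=cv2.imread("pics/w7.png");hsv=cv2.cvtColor(im,cv2.COLOR_BGR2HSV)
m=cv2.inRange(hsv,(0,120,60),(8,255,255));c=max(cv2.findContours(m,0,1)[0],key=cv2.contourArea)
print(cv2.approxPolyDP(c,5,True)[:,0].tolist())
T=R.from_matrix(np.column_stack([[1,0,0],[0,-1,0],[0,0,-1]]))
print((rot(s).inv()*T).as_rotvec()/(2*np.pi), shift(s,[.551,-.108,.2]),s["qpos"])
```

```text
[[ 0.614  -0.2412]
 [ 0.6012 -0.3791]
 [ 0.5216 -0.3722]
 [ 0.5339 -0.2351]] c [ 0.5677 -0.3069  0.06  ] [(np.float64(0.1385), np.float64(-95.3)), (np.float64(0.1376), np.float64(-95.1)), (np.float64(0.0799), np.float64(-4.9)), (np.float64(0.0804), np.float64(-4.3))]
[[ 0.6114 -0.244 ]
 [ 0.5962 -0.3741]
 [ 0.5248 -0.3697]
 [ 0.5379 -0.2377]] c [ 0.5676 -0.3064  0.005 ] [(np.float64(0.1311), np.float64(-96.6)), (np.float64(0.1326), np.float64(-95.7)), (np.float64(0.0716), np.float64(-3.6)), (np.float64(0.0737), np.float64(-4.9))]
[[ 0.5823 -0.0843]
 [ 0.5808 -0.1409]
 [ 0.5205 -0.1403]
 [ 0.521  -0.086 ]] c [ 0.5512 -0.1129  0.05  ] [(np.float64(0.0566), np.float64(-91.5)), (np.float64(0.0542), np.float64(-90.5)), (np.float64(0.0603), np.float64(-0.6)), (np.float64(0.0612), np.float64(1.6))]
[[225, 77], [238, 86], [227, 178], [276, 174], [399, 193], [407, 104], [421, 94], [306, 79]]
[ 0.     -0.      0.0015] [ 0.1029 -0.4005  0.0995] [-0.639   0.1309  1.5871  0.      1.4235  0.9227]
```

```bash
python3 -m pendant '1 .02 -.06 0 0 0 0;1 .04 -.14 0 0 0 0;1 .06 -.22 0 0 0 0;1 .08 -.3 0 0 0 0;1 .1 -.37 0 0 0 0;1 .1 -.4 0 0 0 0;1 .1 -.4 .04 0 0 0;1 .1 -.4 .1 0 0 0;1 .1 -.4 .16 0 0 0;1 .1 -.4 .2 0 0 0'
python3 - <<'E'
from h import *
s=get_state();cv2.imwrite("pics/w8.png",read_camera("wrist")[:,:,::-1])
im=cv2.imread("pics/w8.png");m=cv2.inRange(im,(120,110,120),(255,255,255))
hsv=cv2.cvtColor(im,cv2.COLOR_BGR2HSV)
y=cv2.inRange(hsv,(20,120,90),(35,255,255));c=max(cv2.findContours(y,0,1)[0],key=cv2.contourArea);r=cv2.boundingRect(c);print("yellow",r)
print(wpx([(r[0],r[1]+r[3]/2),(r[0]+r[2],r[1]+r[3]/2)],.06,s))
print(s["tool_pos"],s["qpos"],shift(s,[.551,-.11,.09]))
E
```

```text
clock: 18.25
tool_pos: [0.548, -0.1099, 0.1465]
orientation: [-0.0, 1.0, 0.003, -0.002]
contact_force: [-1.1, 0.6, 0.2]
grip_width: 0.999
gripper_force: 0.0
yellow (272, 232, 94, 28)
[[ 0.5701 -0.0874  0.06  ]
 [ 0.5704 -0.1296  0.06  ]]
[ 0.548  -0.1099  0.1465] [-0.2894  0.1551  1.7586 -0.0005  1.2313  1.2746] [0.0065 0.0003 0.113 ]
```

Between the tip's edges I measure 42 mm, as it must be, centred at y = -0.1085. Descending to grip the sides.

```bash
python3 -m pendant '1 .006 -.003 .04 0 0 0;1 .006 -.003 .08 0 0 0;1 .006 -.003 .113 0 0 0;1 .006 -.003 .113 0 0 0;1 .006 -.003 .113 0 0 0;0 .006 -.003 .113 0 0 0;0 .006 -.003 .113 0 0 0;0 .006 -.003 .113 0 0 0;0 .006 -.003 .113 0 0 0;0 .006 -.003 .113 0 0 0'
python3 -m pendant '0 0 0 -.02 0 0 0;0 0 0 -.06 0 0 0;0 0 0 -.1 0 0 0;0 0 0 -.15 0 0 0;0 0 0 -.2 0 0 0;0 0 0 -.23 0 0 0;0 0 0 -.23 0 0 .007;0 0 0 -.23 0 0 .0144;0 0 0 -.23 0 0 .0144;0 0 0 -.23 0 0 .0144'
python3 - <<'E'
from h import *
s=get_state()
print(s["qpos"],shift(s,[.568,-.307,s["tool_pos"][2]]),rot(s).as_matrix()[:,0])
E
```

```text
clock: 19.55
tool_pos: [0.5535, -0.1078, 0.0946]
orientation: [0.0, 1.0, 0.004, 0.001]
contact_force: [-0.5, -0.6, 4.6]
grip_width: 0.664
gripper_force: 66.7
clock: 20.8
tool_pos: [0.5525, -0.1074, 0.2082]
orientation: [-0.0, 0.999, -0.041, -0.0]
contact_force: [-0.5, -1.1, -6.5]
grip_width: 0.664
gripper_force: 65.5
[-0.2831  0.0961  1.7028 -0.      1.3429  1.369 ] [ 0.0634  0.3953 -0.    ] [ 0.9967 -0.0812 -0.0002]
```

```bash
python3 -m pendant '0 .01 .05 0 0 0 .0015;0 .02 .11 0 0 0 .0015;0 .03 .18 0 0 0 .0015;0 .04 .25 0 0 0 .0015;0 .055 .32 0 0 0 .0015;0 .067 .37 0 0 0 .0015;0 .067 .391 0 0 0 .0015;0 .067 .391 .02 0 0 .0015;0 .067 .391 .04 0 0 .0015;0 .067 .391 .04 0 0 .0015'
python3 - <<'E'
from h import *
s=get_state();im=read_camera("wrist")[:,:,::-1].copy();cv2.imwrite("pics/w9.png",im)
print(s["tool_pos"],shift(s,[.570,-.305,.165]),shift(s,[.570,-.305,.097]),rot(s).as_matrix()[:,0],s["qpos"])
hsv=cv2.cvtColor(im,cv2.COLOR_BGR2HSV);m=cv2.inRange(hsv,(0,120,60),(8,255,255))
for u in range(180,460,20):
    v=np.flatnonzero(m[:,u]);print(u,(v.min(),v.max(),len(v)) if len(v) else None, end=' ')
    if len(v): print(wpx((u,v.min()),.06,s)[0,:2])
E
```

```text
clock: 22.05
tool_pos: [0.569, -0.3034, 0.1859]
orientation: [-0.001, 0.999, -0.045, -0.002]
contact_force: [0.5, 0.1, -6.1]
grip_width: 0.665
gripper_force: 65.7
[ 0.569  -0.3034  0.1859] [0.0023 0.0032 0.0419] [0.0028 0.0034 0.1779] [ 0.9959 -0.0904 -0.0033] [-0.5694  0.3316  1.4746  0.0002  1.3392  1.0919]
180 None 200 None 220 (np.int64(183), np.int64(200), 15) [ 0.6191 -0.252 ]
240 (np.int64(178), np.int64(231), 51) [ 0.6205 -0.2636]
260 (np.int64(178), np.int64(231), 52) [ 0.6193 -0.2746]
280 (np.int64(177), np.int64(231), 51) [ 0.6187 -0.2854]
300 (np.int64(177), np.int64(231), 53) [ 0.6176 -0.2961]
320 (np.int64(177), np.int64(231), 55) [ 0.6166 -0.3067]
340 (np.int64(177), np.int64(231), 52) [ 0.6157 -0.3174]
360 (np.int64(177), np.int64(230), 52) [ 0.6148 -0.328 ]
380 (np.int64(178), np.int64(230), 53) [ 0.6135 -0.3388]
400 (np.int64(178), np.int64(231), 50) [ 0.6127 -0.3498]
420 (np.int64(178), np.int64(303), 111) [ 0.6119 -0.3611]
440 (np.int64(188), np.int64(200), 12) [ 0.6056 -0.3726]
```

Run:
```python
from h import *
s=get_state()
print(s["tool_pos"],wpx([(280,232),(320,232),(360,231)],s["tool_pos"][2]-.0916,s),wpx([(280,177),(320,177),(360,177)],0,s))
```

```text
[ 0.5695 -0.3037  0.1869] [[ 0.5985 -0.2871  0.0953]
 [ 0.5968 -0.3053  0.0953]
 [ 0.5956 -0.3236  0.0953]] [[ 0.6114 -0.2785  0.    ]
 [ 0.6087 -0.3064  0.    ]
 [ 0.6064 -0.3343  0.    ]]
```

The cassette centre comes out about 1.5 mm short of the bin centre in x, with yaw matched within about 0.6°. I'll lower in two stages.

```bash
python3 -m pendant '0 .003 .002 .01 0 0 .001;0 .003 .002 .03 0 0 .001;0 .003 .002 .05 0 0 .001;0 .003 .002 .07 0 0 .001;0 .003 .002 .09 0 0 .001;0 .003 .002 .11 0 0 .001;0 .003 .002 .13 0 0 .001;0 .003 .002 .14 0 0 .001;0 .003 .002 .14 0 0 .001;0 .003 .002 .14 0 0 .001'
python3 - <<'E'
from h import *
s=get_state();print(s["tool_pos"],s["contact_force"],shift(s,[.571,-.305,.0966]))
E
```

```text
clock: 23.35
tool_pos: [0.5716, -0.3063, 0.1187]
orientation: [0.0, 0.999, -0.049, 0.0]
contact_force: [0.4, -0.3, -5.6]
grip_width: 0.664
gripper_force: 65.8
[ 0.5716 -0.3063  0.1187] [ 0.3788 -0.3349 -5.5706] [-0.0015 -0.0026  0.0441]
```

```bash
python3 -m pendant '0 0 0 .008 0 0 0;0 0 0 .016 0 0 0;0 0 0 .024 0 0 0;0 0 0 .03 0 0 0;0 0 0 .035 0 0 0;0 0 0 .038 0 0 0;0 0 0 .04 0 0 0;0 0 0 .042 0 0 0;0 0 0 .042 0 0 0;0 0 0 .042 0 0 0'
```

```text
clock: 24.6
tool_pos: [0.5713, -0.3062, 0.0972]
orientation: [0.0, 0.999, -0.049, 0.0]
contact_force: [0.4, -0.2, -6.0]
grip_width: 0.665
gripper_force: 65.8
```

```bash
python3 -m pendant '0 0 0 .001 0 0 0;0 0 0 .002 0 0 0;0 0 0 .003 0 0 0;0 0 0 .004 0 0 0;0 0 0 .004 0 0 0;0 0 0 .004 0 0 0;0 0 0 .004 0 0 0;0 0 0 .004 0 0 0;0 0 0 .004 0 0 0;0 0 0 .004 0 0 0'
```

```text
clock: 25.85
tool_pos: [0.5716, -0.3063, 0.0966]
orientation: [0.0, 0.999, -0.049, 0.0]
contact_force: [-5.8, 1.9, 6.7]
grip_width: 0.664
gripper_force: 67.3
```

It rests on the floor. Release a little, then rise straight up.

```bash
python3 -m pendant '.7 0 0 0 0 0 0;.76 0 0 0 0 0 0;.82 0 0 0 0 0 0;.86 0 0 0 0 0 0;.86 0 0 0 0 0 0;.86 0 0 -.02 0 0 0;.86 0 0 -.06 0 0 0;.86 0 0 -.12 0 0 0;.86 0 0 -.2 0 0 0;.86 0 0 -.28 0 0 0'
python3 -m pendant '.86 -.04 0 -.02 0 0 0;.86 -.08 0 -.05 0 0 0;.86 -.12 0 -.05 0 0 0;.86 -.14 0 -.05 0 0 0;.86 -.14 0 -.05 0 0 0;.86 -.14 0 -.05 0 0 0;.86 -.14 0 -.05 0 0 0;.86 -.14 0 -.05 0 0 0;.86 -.14 0 -.05 0 0 0;.86 -.14 0 -.05 0 0 0'
python3 - <<'E'
from h import *
s=get_state();im=read_camera("wrist")[:,:,::-1].copy();cv2.imwrite("pics/w10.png",im)
hsv=cv2.cvtColor(im,cv2.COLOR_BGR2HSV)
def big(lo,hi):
    m=cv2.inRange(hsv,lo,hi);c=max(cv2.findContours(m,0,1)[0],key=cv2.contourArea);return c
r=cv2.minAreaRect(big((20,120,90),(35,255,255)));b=wpx(cv2.boxPoints(r),.061,s);print("yellow",b,b.mean(0))
c=big((0,120,60),(8,255,255));print("red",cv2.boundingRect(c),s["tool_pos"])
# frame: light low-saturation pixels inside the bin box
x,y,w,h=cv2.boundingRect(c);sub=hsv[y:y+h,x:x+w];m=cv2.inRange(sub,(0,0,120),(180,60,255))
import numpy as np
n,l,st,ce=cv2.connectedComponentsWithStats(m)
for i in range(1,n):
    if st[i,4]>150: print(st[i]+[x,y,0,0,0])
E
```

```text
clock: 27.1
tool_pos: [0.5714, -0.3062, 0.2383]
orientation: [0.0, 0.999, -0.049, 0.001]
contact_force: [0.1, -0.2, -0.7]
grip_width: 0.858
gripper_force: 0.0
clock: 28.35
tool_pos: [0.5017, -0.2993, 0.2601]
orientation: [-0.0, 0.999, -0.049, -0.0]
contact_force: [-0.5, 0.4, -0.2]
grip_width: 0.862
gripper_force: 0.0
yellow [[ 0.5943 -0.2855  0.061 ]
 [ 0.5901 -0.3282  0.061 ]
 [ 0.577  -0.327   0.061 ]
 [ 0.5812 -0.2841  0.061 ]] [ 0.5857 -0.3062  0.061 ]
red (226, 82, 191, 103) [ 0.5017 -0.2993  0.2601]
[ 226   93   15   92 1173]
[408  92   9  47 379]
[ 275   96   84   81 1594]
```

The yellow tip measures 43 mm, is level and sits where an upright, centred cassette would put it. Contact came at the predicted floor height and the robot is clear.

```bash
python3 -c "from rig import hand_in;print(hand_in())"
```

```text
the job is handed in; nothing more can be done
None
```

I handed in the job at about 28 s: the middle cassette was the one with the sticking wheel, and it was set on the blue mat, regripped by its sides and lowered into the red bin; the judge's verdict wasn't shown.

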